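# Fit the trimming chuck onto the bench wheel

### The arm

A 6-joint arm with a two-finger parallel gripper is mounted at the origin on the work surface. World frame = base frame: x ahead of the robot, y to its left, z up, the work surface at z = 0. Lengths are in m, angles in rad, forces in N, time in s.
With the tool pointing down it reaches from about 0.35 to 0.975 m from the base axis. Payload 4.9 kg.
Tool frame: the origin (TCP) lies at the very end of the fingers, on their centre line; the grasp point (between the pads) lies 19 mm behind it; z points along the fingers, y is the line along which they close (so a half turn about z gives the same grasp; the last joint's range is limited). The gripper opens to 85 mm and grips with 20 to 120 N. Pads are 22 mm wide; open, the fingers measure 114 mm over their backs; the gripper's body (76 mm by 85 mm) begins 54 mm behind the grasp point. The pads swing forward as they close: fully open they stand 13 mm farther back than shut.
Start: joints at [-1.298, 0.053, 1.613, -0, 1.476, -0.119], TCP at [0.239, -0.578, 0.231] pointing down, gripper open.
Joint ranges: [-3.01, 3.01], [-1.01, 2.22], [0.06, 2.58], [-1.02, 4.17], [0.09, 2.62], [-3.14, 3.14]. Speed limits (rad/s): [2.57, 2.57, 3.14, 3.14, 3.14, 3.14].

### API

Orientations are given as a rotation vector (axis times angle).
In Python, from station import ctrl, imaging gives the robot as it stands.
- The arm moves only by the tool play_rows, never from a script. Its argument "series" is a list of rows, each a list of 3 entries, a list of its own where there are three numbers: the opening, from 0 (shut) to 1 (fully open), then the shift along the tool's x, y, z each as a share of 0.05 m, from -1 to 1, then the turn, a rotation vector about the tool's x, y, z each as a share of 8 degrees, from -1 to 1. In form: [[grip, [dx, dy, dz], [ax, ay, az]], ...]. A call has 1 to 8 rows; each row shifts and turns the commanded pose from where the row before left it, along the tool's axes as they then stand; what a row does not reach is not made up. A row lasts 1/8 s, in which the tool goes at most 62.5 mm and 10.7 degrees, less where a joint would pass 70% of its speed; a pose out of reach is approached as far as the arm can. A call with a number of a shift or a turn outside -1 to 1 is refused whole. A call with a gripper value outside its range is refused whole. The fingers move at their own pace and stop on an object; "force" is the grip in N (left out, the last holds). Time passes only in rows, so rows that do not move let the fingers close. It gives the time, the measured TCP pose, the force, the opening and the grip force at its end, in the units of the state.
- ctrl.get_obs(): the state, without advancing time (a new reading comes with each control period).
- imaging.get_image(name): name is "scene" or "top" or "wrist"; returns a dict with "color" (384x512x3 uint8, blue, green, red), "fx", "fy", "cx", "cy" (pixels), "extrinsics" (4x4, takes a point from world to camera coordinates); the wrist camera has in their place "hand_eye" (4x4, takes a point from camera to tool coordinates, whose origin is the TCP and whose axes are the flange's). Camera axes: x right, y down, z forward; pixel columns grow to the right and rows downward; lengths in m; the calibration is good to about 2 mm. A picture is of the moment at which its call begins: read the wrist's pose just before it. There is no depth.
- ctrl.finish_job(): hands the job in; it is judged then, once.
The state is a dict: "t": time; "q": joint angles; "dq": joint speeds; "effort": joint torques, N m; "tool_pos": TCP position; "tool_rot": TCP orientation; "contact_force": force on the tool from outside, world axes, zero at the start; "wrist_torque": the same for the moment, N m; "opening": finger opening in m; "grip_force": force on a finger pad.
Only numpy, scipy, OpenCV 4.12 (cv2) and the standard library are available. Lean on these libraries where they do the work, as an engineer would, in place of code of your own. Each camera call takes 0.05 s, during which the arm holds its last target. There are 200 camera calls.

### The job

Take the trimming chuck (the square grey plate with the round neck) by its neck and fit it on the bench pottery wheel: over the centre shaft and with the drive pin in its slot, fully home and flat on the wheel head, then let go of it. Go gently and turn it to feel for the pin instead of forcing it down, and leave the other things on the bench where they are.

Things in the scene. Friction and masses are not known exactly. Their poses are not given: they have to be found in the camera images.
- chuck_mid (a point): Trimming chuck, one loose grey plastic piece of 0.28 to 0.56 kg: plate 116 x 116 x 10 mm, lying flat, with a round hollow neck on its middle (54 mm outside, 44 mm inside diameter, 60 mm tall, 70 mm over all). This point: on its axis, half-way up, 35 mm above the underside, 35 mm below the rim. z points up out of the neck. Grip it by the neck.
- chuck_bore (a point): Centre of the 18 mm round bore right through the middle of the chuck's plate, on the plate's underside, 35 mm below the chuck's centre point; lower edge chamfered 1.5 mm. Axes as the chuck's.
- chuck_slot (a point): Centre of the chuck's drive slot on the plate's underside, 40 mm from the bore's centre along the chuck's own +x. A rectangular slot right through the plate, 13 mm long along x (radially), 11 mm wide along y; seen from above beside the neck, the only hole there.
- wheel_seat (a point): Point on the axis and the flat top face of the round aluminium wheel head (190 mm across), 88 mm above the bench. Its frame is the housing's, not the head's: z up, the speed knob towards -x. With the chuck seated its underside lies flat on this face, shaft in bore and pin in slot, so the chuck's centre point is 35 mm above.
- wheel: Bench pottery wheel: round white housing 212 mm across, fixed to the bench, origin under its centre, black speed knob on its rim towards -x. Switched off, the head is stiff: it takes about 0.8 N m to turn, so light rubbing on the pin does not turn it. More than about 30 N between chuck and wheel does damage.
- wheel_shaft_top (a point): Top of the steel shaft on the wheel's axis, 32 mm above the wheel-head face. 16 mm in diameter; its top 7 mm taper to 9 mm. The drive pin, 40 mm from the axis, is 8 mm in diameter, 9 mm tall, its top 3 mm tapering to 5 mm. The head was left stopped up to 40 degrees either way of having the pin at -x, in line with the knob: no reading tells where the pin is; see or feel it.
- cup: A bystander, not part of the work: terracotta cup, 76 mm wide, 85 mm tall. Origin at the centre of its underside.
- jar: A bystander, not part of the work: glass jar with a white cap, 68 mm wide, 85 mm tall. Origin at the centre of its underside.
- bat: A bystander, not part of the work: plain wooden throwing bat, 116 mm square, 12 mm thick, two small holes and no neck. Origin at the centre of its underside.
- bowl: A bystander, not part of the work: white bowl, 124 mm wide, 55 mm tall. Origin at the centre of its underside.
- rib: A bystander, not part of the work: thin wooden rib, 55 x 95 x 8 mm, lying flat. Origin at the centre of its underside.
- can: A bystander, not part of the work: steel can, 60 mm wide, 75 mm tall. Origin at the centre of its underside.
There are look-alikes about, which are no part of the job. What is shaped like the part that bears chuck_mid but purple or yellow is not meant.

How it is judged:
On the way, in this order (a step that is already met when the one before it is completed fails the run):
1. the chuck has been lifted off the bench, its underside at least 50 mm up (height (world z) of chuck_mid above 0.085 m), for 0.1 s.
2. the chuck is fully home on the wheel head: underside within 2.5 mm of the face, within 4 mm of the axis, tilted less than 0.03 rad (z of chuck_mid in the frame of wheel_seat between 0.03 and 0.0375 m and horizontal distance between chuck_mid and wheel_seat below 0.004 m and angle between chuck_mid's own z axis and vertical below 0.03 rad), for 0.2 s.
At the end, for the whole second after the job is handed in: The chuck stands released on the wheel head, plate down, over the shaft and with the pin in the slot: underside within 2.5 mm of the face, within 4 mm of the axis, tilted less than 0.03 rad (it cannot come this low unless the pin is in the slot) (all of step 2); the robot touches nothing.
It fails at once if the chuck is pressed against the wheel with more than 35 N before it is home, or knocked or pressed on it with more than 60 N at any time ((contact force between chuck and wheel above 35 N and z of chuck_mid in the frame of wheel_seat above 0.0385 m) or contact force between chuck and wheel above 60 N).
It fails at once if a bystander is moved by more than 30 mm (distance of any of cup, jar, bat, bowl, rib, can from where it was at the start of the episode above 0.03 m).
It also fails if it takes over 72 s, if anything falls off the work surface, if the arm or the gripper's body presses on something with over 40 N, if the wrist force passes 120 N, or if a joint passes its speed limit or range.

## Working session

There is one attempt and no reset: what is moved stays moved. The work goes in short steps, Python scripts to look and compute and a tool call to move; the robot and the scene stay as the last step left them, time stands still between calls to the robot, and variables do not carry over. Pictures are saved under pics/ and viewed, at most 10 in all, crops included, and the job is handed in when it is done.

Besides the shell and the picture viewer there is one more tool, called after ">>>" as name(argument=value, ...), one argument or row to a line, values as JSON. play_rows: Moves the arm, as the interface text tells. Shift numbers are shares of 0.05 m and turn numbers shares of 8 degrees, none past 1 either way. Its arguments: {"type":"object","properties":{"series":{"type":"array"},"force":{"type":"number"}},"required":["series"]}

```bash
mkdir -p pics; ls; python3 - <<'E'
from station import ctrl, imaging
import cv2,numpy as np
o=ctrl.get_obs();print(o)
a=imaging.get_image("scene");b=imaging.get_image("top")
for n,i in(("scene",a),("top",b)):
    np.savez("pics/"+n,**{k:np.array(v) for k,v in i.items()});cv2.imwrite(f"pics/{n}.png",cv2.resize(i["color"],(800,600),interpolation=cv2.INTER_CUBIC))
    print(i["fx"],i["cx"],i["cy"],np.round(i["extrinsics"],3))
E
```

```text
pics
{'t': 0.0, 'q': array([-1.29802357e+00,  5.33521652e-02,  1.61429583e+00,  1.98687204e-05,
        1.47597219e+00, -1.18997867e-01]), 'dq': array([ 0.00032135, -0.00130488, -0.00127357,  0.0012309 ,  0.00028577,
       -0.00120353]), 'effort': array([-5.83497786e-04, -3.93681085e+01, -3.70178425e+01, -1.57609684e-04,
        6.97144977e-03, -4.54505425e-05]), 'tool_pos': array([ 0.23848071, -0.57704683,  0.23006482]), 'tool_rot': array([-3.07952822e+00, -6.11067179e-01,  2.13520816e-04]), 'contact_force': array([ 0.63110602, -0.0112255 ,  0.37506854]), 'wrist_torque': array([-0.01577978, -0.00356828, -0.03297434]), 'grip_force': 0.0, 'opening': 0.08579503401477934}
488.7948915006996 252.13719505719249 191.12114051823747 [[-0.615  0.789 -0.012  0.321]
 [ 0.559  0.425 -0.712 -0.227]
 [-0.556 -0.444 -0.702  1.677]
 [ 0.     0.     0.     1.   ]]
403.80333062042047 256.33088662066547 196.57557134784244 [[-0.021 -1.     0.002  0.012]
 [-0.995  0.021 -0.101  0.533]
 [ 0.101 -0.005 -0.995  1.308]
 [ 0.     0.     0.     1.   ]]
```

View pics/scene.png

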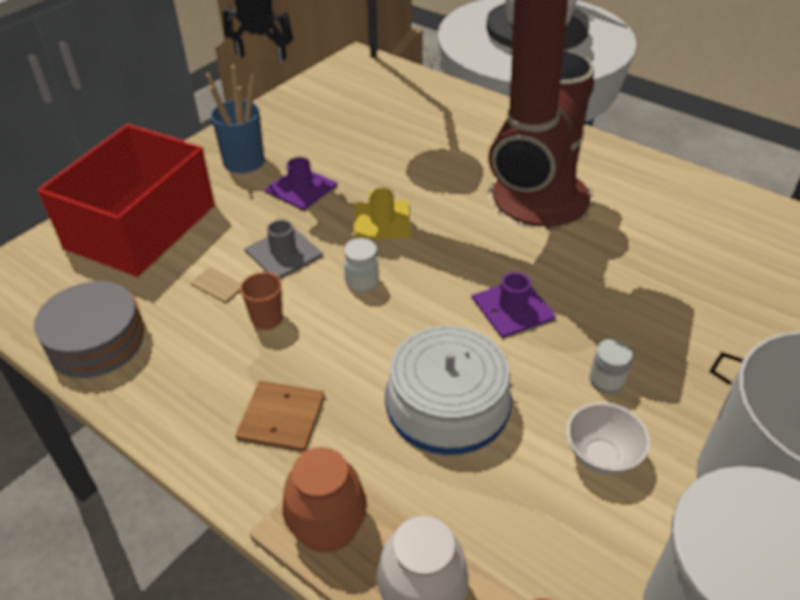

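View pics/top.png

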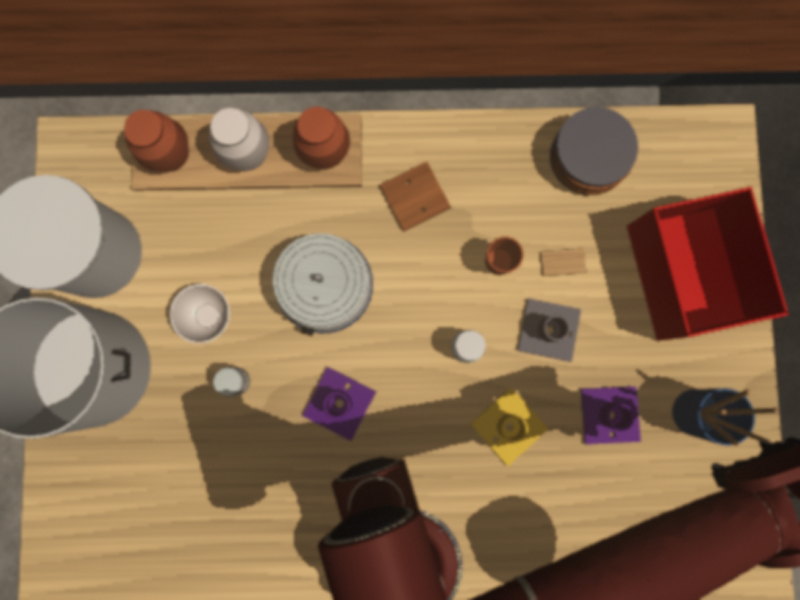

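The scene view shows the grey chuck at (283,245) and the wheel at (450,385). In the top view they are at (550,329) and (322,283), with the knob at about (303,327). The candidates in the top view are grey (550,329), purple (340,403), purple (611,415) and yellow (510,427). Only the grey one fits the description. I'll confirm it and look at the slot and pin in one crop.

```bash
cat > h.py <<'E'
import numpy as np,cv2
def ray(im,u,v,z):
    "pixel (native) -> world point at height z"
    E=im["extrinsics"];R,t=E[:3,:3],E[:3,3]
    d=R.T@[(u-im["cx"])/im["fx"],(v-im["cy"])/im["fy"],1];c=-R.T@t
    return c+d*(z-c[2])/d[2]
E
python3 - <<'E'
import numpy as np,cv2
t=np.load("pics/top.npz");s=np.load("pics/scene.npz")
def crop(im,x,y,w,k=(400,300)):
    x,y,w=x*.64,y*.64,w*.64; h=w*.75
    c=im["color"][int(y-h/2):int(y+h/2),int(x-w/2):int(x+w/2)]
    print(int(x-w/2),int(y-h/2),c.shape)
    return cv2.resize(c,k,interpolation=cv2.INTER_CUBIC)
a=np.vstack([np.hstack([crop(t,550,329,100),crop(t,320,283,140)]),np.hstack([crop(s,283,245,120),crop(s,450,375,150)])])
cv2.imwrite("pics/c1.png",a)
E
```

```text
320 186 (48, 64, 3)
160 147 (67, 89, 3)
142 128 (57, 77, 3)
240 204 (72, 96, 3)
```

View pics/c1.png

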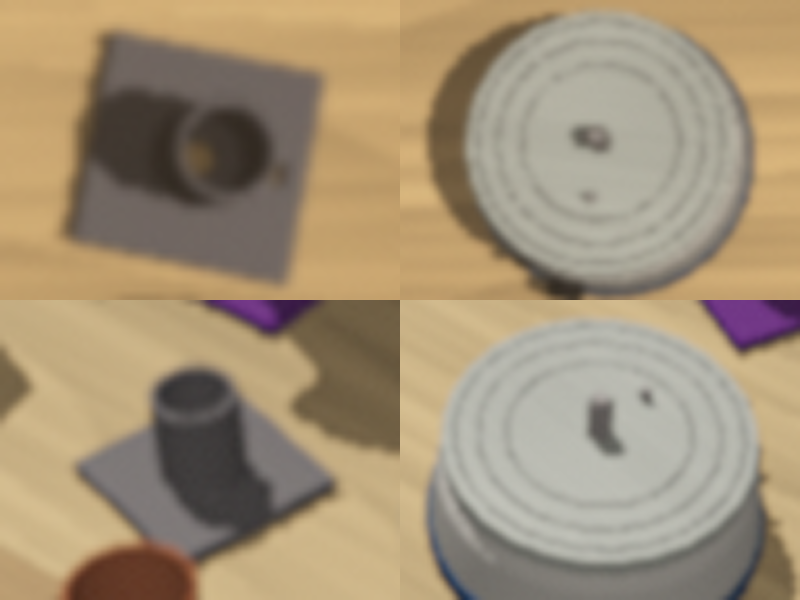

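The crop confirms the grey chuck, with its slot at crop (281,174) and plate corners at (106,35), (322,75), (286,283) and (68,238). On the wheel, the shaft top is at (598,139) and the pin at (588,197), on the knob side. In the scene crop the shaft top is at (600,403) and the pin at (647,398).

```bash
python3 - <<'E'
import numpy as np
from h import ray
t=np.load("pics/top.npz");s=np.load("pics/scene.npz")
A=lambda x,y,z:ray(t,320+x*.16-.42,186+y*.16-.42,z)
B=lambda x,y,z:ray(t,160+(x-400)*89/400-.4,147+y*67/300-.4,z)
D=lambda x,y,z:ray(s,240+(x-400)*.24-.4,204+(y-300)*.24-.4,z)
C=lambda x,y,z:ray(s,142+x*77/400-.4,128+(y-300)*57/300-.4,z)
c=np.array([A(*p,.01) for p in((106,35),(322,75),(286,283),(68,238))]);print(c,c.mean(0),np.linalg.norm(c-np.roll(c,1,0),axis=1))
m=c.mean(0);sl=A(281,174,.01);print("slot",sl,np.linalg.norm(sl-m),np.degrees(np.arctan2(*(sl-m)[[1,0]])))
for e in c-np.roll(c,1,0):print(np.degrees(np.arctan2(e[1],e[0])))
print("rim top",A(224,149,.07), "rim scene",C(196,395,.07))
print("shaft",B(598,139,.12),D(600,403,.12));print("pin",B(588,197,.096),D(647,398,.096))
print("disk",[B(*p,.088) for p in((465,145),(752,145),(608,12))], "scene",D(443,438,.088),D(759,438,.088))
print("knob",B(560,285,.04))
E
```

```text
[[ 0.54714748 -0.26832618  0.01      ]
 [ 0.52318881 -0.38323197  0.01      ]
 [ 0.41259234 -0.3585656   0.01      ]
 [ 0.43887374 -0.24362673  0.01      ]] [ 0.48045059 -0.31343762  0.01      ] [0.11105523 0.11737699 0.11331376 0.11790528]
slot [ 0.47058315 -0.35869551  0.01      ] 0.04632108481416509 -102.29954371809013
-12.850439535149903
-101.7778291684276
167.42707519374963
77.120424184826
rim top [ 0.48070681 -0.31388003  0.07      ] rim scene [ 0.48332087 -0.31249676  0.07      ]
shaft [0.58547449 0.16293696 0.12      ] [0.59365009 0.16623835 0.12      ]
pin [0.54821395 0.17326036 0.096     ] [0.55560896 0.17513955 0.096     ]
disk [array([0.58798053, 0.26065643, 0.088     ]), array([0.58381409, 0.05852655, 0.088     ]), array([0.68160309, 0.15916632, 0.088     ])] scene [0.64927726 0.09284713 0.088     ] [0.53536029 0.24201818 0.088     ]
knob [0.49080246 0.20141747 0.04      ]
```

>>> play_rows(
  series=[
    [1, [0.81, -0.38, 0], [0, 0, 0]],
    [1, [0.81, -0.38, 0], [0, 0, 0]],
    [1, [0.81, -0.38, 0], [0, 0, 0]],
    [1, [0.81, -0.38, 0], [0, 0, 0]],
    [1, [0.81, -0.38, 0], [0, 0, 0]],
    [1, [0.81, -0.38, 0], [0, 0, 0]],
    [1, [0.81, -0.38, 0], [0, 0, 0]],
    [1, [0.81, -0.38, 0], [0, 0, 0]],
  ],
  force=40,
)

```text
t: 1.1
tool_pos: [0.4807, -0.312, 0.2308]
tool_rot: [-3.081, -0.611, 0.001]
contact_force: [0.2, -0.4, 0.2]
opening: 0.0857
grip_force: 0.0
```

>>> play_rows(
  series=[
    [1, [0, 0, 0], [0, 0, -1]],
    [1, [0, 0, 0], [0, 0, -1]],
    [1, [0, 0, 0], [0, 0, -1]],
    [1, [0, 0, 0], [0, 0, -1]],
    [1, [0, 0, 0], [0, 0, -1]],
    [1, [0, 0, 0], [0, 0, -1]],
    [1, [0, 0, 0], [0, 0, -0.91]],
    [1, [0, 0, 0], [0, 0, 0]],
  ],
)

```text
t: 2.1
tool_pos: [0.4798, -0.3132, 0.2307]
tool_rot: [-2.447, -1.969, 0.0]
contact_force: [0.2, 0.1, 0.3]
opening: 0.0856
grip_force: 0.0
```

```bash
cat >> h.py <<'E'
from scipy.spatial.transform import Rotation as Ro
def wrist(name):
    from station import ctrl,imaging
    o=ctrl.get_obs();i=imaging.get_image("wrist")
    T=np.eye(4);T[:3,:3]=Ro.from_rotvec(o["tool_rot"]).as_matrix();T[:3,3]=o["tool_pos"]
    i["extrinsics"]=np.linalg.inv(T@i["hand_eye"])
    np.savez("pics/"+name,**{k:np.array(v) for k,v in i.items()})
    cv2.imwrite(f"pics/{name}.png",cv2.resize(i["color"],(800,600)))
    R=T[:3,:3];print("t",o["t"],"pos",o["tool_pos"].round(4),"yaw",np.degrees(np.arctan2(R[1,0],R[0,0])).round(2),"F",o["contact_force"].round(1),"hand_eye",i["hand_eye"][:3,3].round(3),"z",R[:,2].round(4))
    return i
def P(n,x,y,z):return ray(np.load(f"pics/{n}.npz"),(x+.5)*.64-.5,(y+.5)*.64-.5,z)
E
python3 -c "
from h import *
wrist('w1')"
```

```text
t 2.1 pos [ 0.4798 -0.3132  0.2307] yaw 77.64 F [0.2 0.1 0.3] hand_eye [ 0.074  0.001 -0.143] z [-7.e-04  6.e-04 -1.e+00]
```

View pics/w1.png

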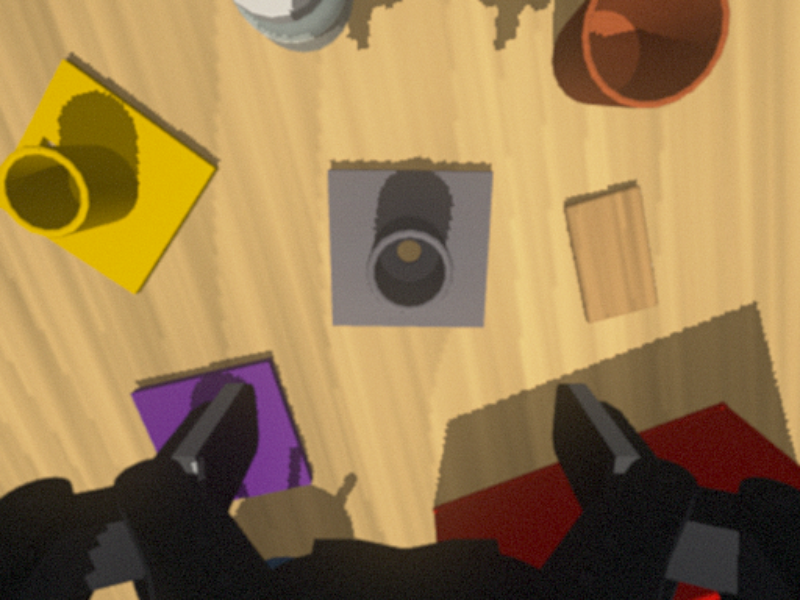

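The wrist view shows the grey plate with corners (329,169), (492,169), (484,326) and (333,326), and the neck rim centred at (410,270). The slot is hidden behind the neck.

```bash
python3 - <<'E'
from h import *
c=np.array([P('w1',*p,.01) for p in((329,169),(492,169),(484,326),(333,326))]);print(c.mean(0),np.linalg.norm(c-np.roll(c,1,0),axis=1))
for e in c-np.roll(c,1,0):print(np.degrees(np.arctan2(e[1],e[0])))
print("rim",P('w1',410,270,.07))
E
```

```text
[ 0.48223941 -0.31677805  0.01      ] [0.11693296 0.11393834 0.11683791 0.11571319]
76.59730642046041
-12.387690249703356
-102.53311468448717
167.65047628585316
rim [ 0.48239443 -0.31601747  0.07      ]
```

>>> play_rows(
  series=[
    [1, [-0.045, 0.055, 0.5], [0, 0, 0]],
    [1, [0, 0, 0.9], [0, 0, 0]],
    [1, [0, 0, 0.9], [0, 0, 0]],
    [1, [0, 0, 0.7], [0, 0, 0]],
    [1, [0, 0, 0.5], [0, 0, 0]],
    [1, [0, 0, 0.37], [0, 0, 0]],
    [1, [0, 0, 0], [0, 0, 0]],
    [1, [0, 0, 0], [0, 0, 0]],
  ],
)

```text
t: 3.15
tool_pos: [0.483, -0.3168, 0.039]
tool_rot: [2.445, 1.97, 0.001]
contact_force: [0.6, -0.1, 1.0]
opening: 0.0858
grip_force: 0.0
```

>>> play_rows(
  series=[
    [0, [0, 0, 0], [0, 0, 0]],
    [0, [0, 0, 0], [0, 0, 0]],
    [0, [0, 0, 0], [0, 0, 0]],
    [0, [0, 0, 0], [0, 0, 0]],
    [0, [0, 0, 0], [0, 0, 0]],
    [0, [0, 0, 0], [0, 0, 0]],
  ],
  force=50,
)

```text
t: 3.9
tool_pos: [0.483, -0.3169, 0.0395]
tool_rot: [2.445, 1.97, 0.0]
contact_force: [-2.3, 0.5, 5.6]
opening: 0.0533
grip_force: 52.6
```

>>> play_rows(
  series=[
    [0, [0, 0, -0.2], [0, 0, 0]],
    [0, [0, 0, -0.6], [0, 0, 0]],
    [0, [0, 0, -0.8], [0, 0, 0]],
    [0, [0, 0, -0.8], [0, 0, 0]],
    [0, [0, 0, -0.8], [0, 0, 0]],
    [0, [0, 0, -0.6], [0, 0, 0]],
    [0, [0, 0, 0], [0, 0, 0]],
    [0, [0, 0, 0], [0, 0, 0]],
  ],
)

```text
t: 4.9
tool_pos: [0.4813, -0.3154, 0.2254]
tool_rot: [-2.443, -1.969, 0.001]
contact_force: [-0.2, 0.4, -4.2]
opening: 0.0535
grip_force: 54.2
```

>>> play_rows(
  series=[
    [0, [0.6, 0, 0], [0, 0, 0]],
    [0, [0.94, 0, 0], [0, 0, 0]],
    [0, [0.94, 0.01, 0], [0, 0, 0]],
    [0, [0.94, 0.01, 0], [0, 0, 0]],
    [0, [0.94, 0.01, 0], [0, 0, 0]],
    [0, [0.94, 0, 0], [0, 0, 0]],
    [0, [0.94, 0, 0], [0, 0, 0]],
    [0, [0.75, 0, 0], [0, 0, 0]],
  ],
)

```text
t: 5.9
tool_pos: [0.5567, 0.027, 0.2245]
tool_rot: [-2.442, -1.97, 0.006]
contact_force: [0.9, 0.0, -4.5]
opening: 0.0533
grip_force: 54.2
```

>>> play_rows(
  series=[
    [0, [0, 0, 0], [0, 0, 0]],
    [0, [0, 0, 0], [0, 0, 0]],
    [0, [0, 0, 0], [0, 0, 0]],
  ],
)

```text
t: 6.28
tool_pos: [0.5575, 0.0241, 0.2268]
tool_rot: [-2.447, -1.969, 0.002]
contact_force: [0.4, 0.9, -4.7]
opening: 0.0533
grip_force: 54.2
```

```bash
python3 -c "
from h import *
wrist('w2')"
```

```text
t 6.275 pos [0.5575 0.0241 0.2268] yaw 77.65 F [ 0.4  0.9 -4.7] hand_eye [ 0.074  0.001 -0.143] z [-1.7e-03 -1.0e-04 -1.0e+00]
```

View pics/w2.png

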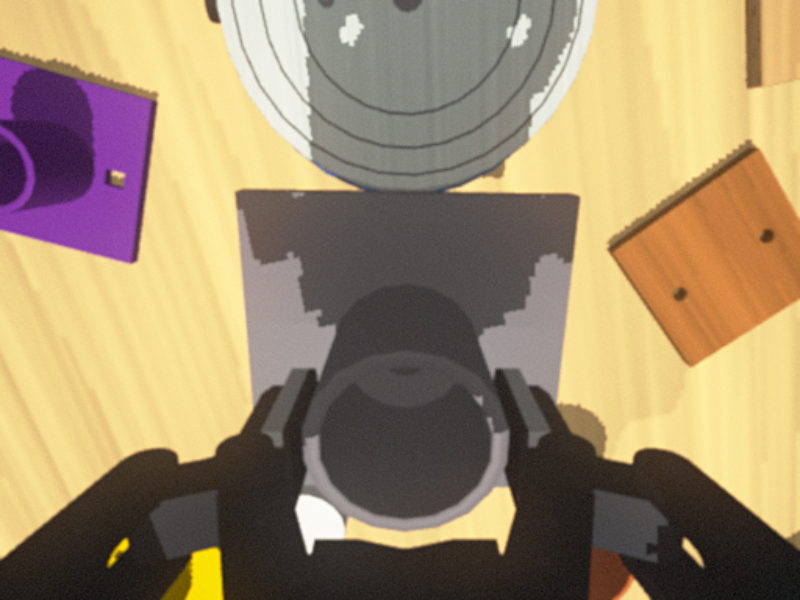

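The shaft (407,2) and pin (326,0) sit at the very top edge of the view, so I'll back off 65 mm and look again. The plate's leading corners are at (237,190) and (580,195).

>>> play_rows(
  series=[
    [0, [-0.65, 0, 0], [0, 0, 0]],
    [0, [-0.65, 0, 0], [0, 0, 0]],
    [0, [0, 0, 0], [0, 0, 0]],
    [0, [0, 0, 0], [0, 0, 0]],
    [0, [0, 0, 0], [0, 0, 0]],
    [0, [0, 0, 0], [0, 0, 0]],
  ],
)

```text
t: 7.08
tool_pos: [0.5443, -0.038, 0.2278]
tool_rot: [-2.445, -1.972, -0.0]
contact_force: [0.5, -0.3, -4.9]
opening: 0.0533
grip_force: 54.2
```

```bash
python3 -c "
from h import *
wrist('w3')"
```

```text
t 7.075 pos [ 0.5443 -0.038   0.2278] yaw 77.78 F [ 0.5 -0.3 -4.9] hand_eye [ 0.074  0.001 -0.143] z [-0.e+00  1.e-04 -1.e+00]
```

View pics/w3.png

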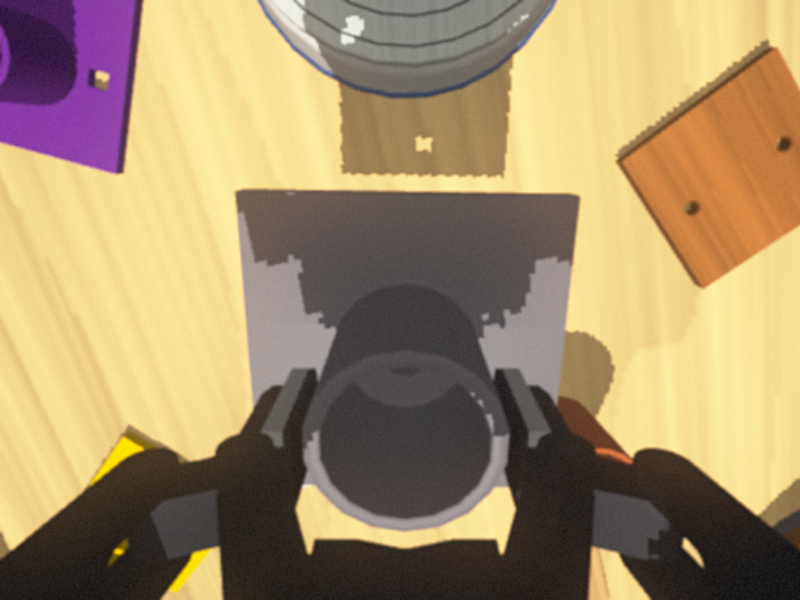

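I went the wrong way: the wheel left the view. I'll go forward about 110 mm, which is still well above the shaft.

>>> play_rows(
  series=[
    [0, [0.7, 0, 0], [0, 0, 0]],
    [0, [0.8, 0, 0], [0, 0, 0]],
    [0, [0.7, 0, 0], [0, 0, 0]],
    [0, [0, 0, 0], [0, 0, 0]],
    [0, [0, 0, 0], [0, 0, 0]],
    [0, [0, 0, 0], [0, 0, 0]],
    [0, [0, 0, 0], [0, 0, 0]],
  ],
)

```text
t: 8.0
tool_pos: [0.5676, 0.0682, 0.2278]
tool_rot: [2.447, 1.97, -0.0]
contact_force: [0.5, 0.3, -5.4]
opening: 0.0534
grip_force: 54.2
```

```bash
python3 -c "
from h import *
wrist('w4')"
```

```text
t 8.0 pos [0.5676 0.0682 0.2278] yaw 77.66 F [ 0.5  0.3 -5.4] hand_eye [ 0.074  0.001 -0.143] z [ 1.e-04 -1.e-04 -1.e+00]
```

View pics/w4.png

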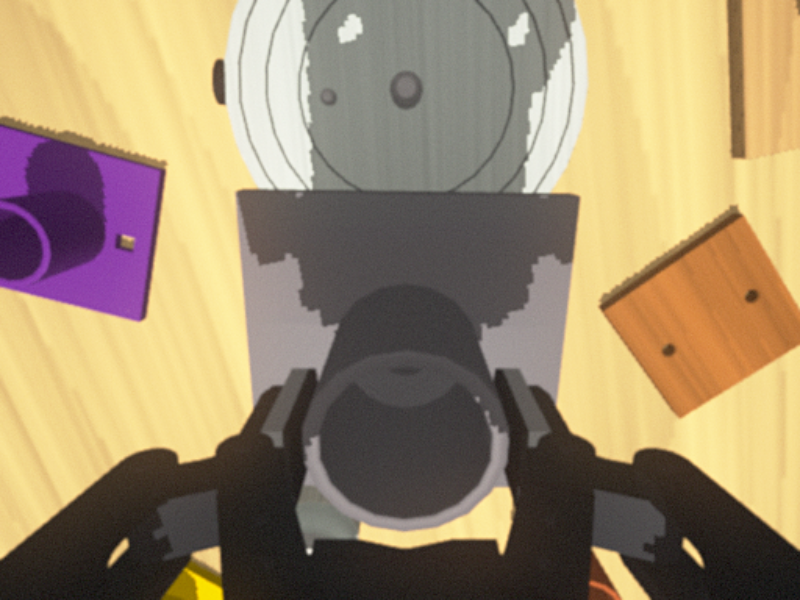

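The wrist view shows the shaft top at (406,87), the pin top at (328,96), and the head edges at 226 and 587. The chuck plate's leading corners are (237,190) and (580,195), and the rim centre is about (405,440).

```bash
python3 - <<'E'
from h import *
s=P('w4',406,87,.12);p=P('w4',328,96,.097);print("shaft",s,"pin",p,np.linalg.norm((p-s)[:2]),np.degrees(np.arctan2(*(p-s)[[1,0]])))
print("head l/r",P('w4',226,75,.088),P('w4',587,75,.088),"knob",P('w4',219,81,.06))
tp=np.array([.5676,.0682,.2278]);a=np.radians(77.66);X=np.array([np.cos(a),np.sin(a),0]);Y=np.array([np.sin(a),-np.cos(a),0])
A,B=P('w4',237,190,.198),P('w4',580,195,.198)
for q in(A,B,P('w4',405,440,.258),s): print("tool xy",(q-tp)@X,(q-tp)@Y)
print("edge",np.linalg.norm(A-B),"slope deg in tool",np.degrees(np.arctan2((B-A)@X,(B-A)@Y)))
E
```

```text
shaft [0.58925232 0.16367117 0.12      ] pin [0.55029852 0.17013084 0.097     ] 0.03948576223779241 170.58437728964864
head l/r [0.50032536 0.19219981 0.088     ] [0.68240953 0.15222001 0.088     ] knob [0.48715576 0.19516735 0.06      ]
tool xy 0.058344911946022204 -0.05615394214217391
tool xy 0.05662643537968902 0.059363748740702944
tool xy 0.0008611243688569786 0.00040798907014919205
tool xy 0.09789283291595514 0.0007487001015222017
edge 0.11553047246774734 slope deg in tool -0.8522867046087146
```

>>> play_rows(
  series=[
    [0, [0.98, 0.01, 0], [0, 0, 0]],
    [0, [0.98, 0, 0], [0, 0, 0]],
    [0, [0, 0, 0], [0, 0, 1]],
    [0, [0, 0, 0], [0, 0, 1]],
    [0, [0, 0, 0], [0, 0, 1]],
    [0, [0, 0, 0], [0, 0, 1]],
    [0, [0, 0, 0], [0, 0, 1]],
    [0, [0, 0, 0], [0, 0, 1]],
  ],
)

```text
t: 9.05
tool_pos: [0.589, 0.1642, 0.2278]
tool_rot: [3.039, 0.798, -0.0]
contact_force: [0.4, 0.0, -4.1]
opening: 0.0532
grip_force: 54.3
```

>>> play_rows(
  series=[
    [0, [0, 0, 0], [0, 0, 1]],
    [0, [0, 0, 0], [0, 0, 1]],
    [0, [0, 0, 0], [0, 0, 1]],
    [0, [0, 0, 0], [0, 0, 1]],
    [0, [0, 0, 0], [0, 0, 0.85]],
    [0, [0, 0, 0], [0, 0, 0]],
    [0, [0, 0, 0], [0, 0, 0]],
    [0, [0, 0, 0], [0, 0, 0]],
  ],
)

```text
t: 10.05
tool_pos: [0.5889, 0.1645, 0.2278]
tool_rot: [-3.132, 0.247, 0.0]
contact_force: [0.4, -0.2, -4.9]
opening: 0.053
grip_force: 54.3
```

```bash
python3 -c "
from h import *
wrist('w5')"
```

```text
t 10.05 pos [0.5889 0.1645 0.2278] yaw -9.03 F [ 0.4 -0.2 -4.9] hand_eye [ 0.075  0.    -0.143] z [-0.  0. -1.]
```

View pics/w5.png

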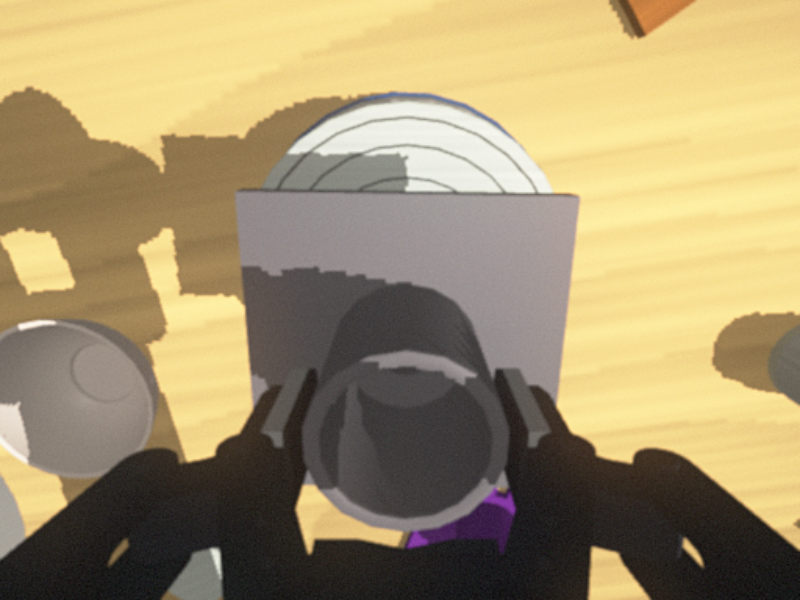

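>>> play_rows(
  series=[
    [0, [0.01, 0, 0.5], [0, 0, 0]],
    [0, [0, 0, 0.4], [0, 0, 0]],
    [0, [0, 0, 0.3], [0, 0, 0]],
    [0, [0, 0, 0.1], [0, 0, 0]],
    [0, [0, 0, 0.05], [0, 0, 0]],
    [0, [0, 0, 0.05], [0, 0, 0]],
    [0, [0, 0, 0.04], [0, 0, 0]],
    [0, [0, 0, 0], [0, 0, 0]],
  ],
)

```text
t: 11.1
tool_pos: [0.5895, 0.1645, 0.156]
tool_rot: [-3.132, 0.248, -0.0]
contact_force: [0.2, 0.7, -5.0]
opening: 0.0532
grip_force: 54.3
```

>>> play_rows(
  series=[
    [0, [0, 0, 0.03], [0, 0, 0]],
    [0, [0, 0, 0.03], [0, 0, 0]],
    [0, [0, 0, 0.03], [0, 0, 0]],
    [0, [0, 0, 0.03], [0, 0, 0]],
    [0, [0, 0, 0], [0, 0, 0]],
  ],
)

```text
t: 11.72
tool_pos: [0.5893, 0.1645, 0.1495]
tool_rot: [3.132, -0.248, -0.001]
contact_force: [0.2, 0.8, -5.3]
opening: 0.053
grip_force: 54.3
```

>>> play_rows(
  series=[
    [0, [0, 0, 0.04], [0, 0, 0]],
    [0, [0, 0, 0.04], [0, 0, 0]],
    [0, [0, 0, 0.04], [0, 0, 0]],
    [0, [0, 0, 0.04], [0, 0, 0]],
    [0, [0, 0, 0.03], [0, 0, 0]],
    [0, [0, 0, 0], [0, 0, 0]],
  ],
)

```text
t: 12.48
tool_pos: [0.5893, 0.1645, 0.1401]
tool_rot: [3.132, -0.248, -0.001]
contact_force: [-0.4, 0.3, -4.1]
opening: 0.0533
grip_force: 54.3
```

>>> play_rows(
  series=[
    [0, [0, 0, 0.02], [0, 0, 0]],
    [0, [0, 0, 0.02], [0, 0, 0]],
    [0, [0, 0, 0.02], [0, 0, 0]],
    [0, [0, 0, 0], [0, 0, 0]],
  ],
)

```text
t: 12.98
tool_pos: [0.5893, 0.1645, 0.1372]
tool_rot: [3.132, -0.248, -0.0]
contact_force: [0.2, -0.0, -5.3]
opening: 0.0532
grip_force: 54.3
```

>>> play_rows(
  series=[
    [0, [0, 0, 0.02], [0, 0, 0]],
    [0, [0, 0, 0.02], [0, 0, 0]],
    [0, [0, 0, 0], [0, 0, 0]],
  ],
)

```text
t: 13.35
tool_pos: [0.5893, 0.1645, 0.1351]
tool_rot: [3.132, -0.248, -0.0]
contact_force: [0.7, 0.2, -4.3]
opening: 0.053
grip_force: 54.3
```

>>> play_rows(
  series=[
    [0, [0, 0, 0.02], [0, 0, 0]],
    [0, [0, 0, 0.02], [0, 0, 0]],
    [0, [0, 0, 0], [0, 0, 0]],
  ],
)

```text
t: 13.72
tool_pos: [0.5893, 0.1645, 0.1331]
tool_rot: [3.132, -0.248, -0.0]
contact_force: [-0.0, -0.4, -3.5]
opening: 0.0531
grip_force: 54.3
```

>>> play_rows(
  series=[
    [0, [0, 0, 0.02], [0, 0, 0]],
    [0, [0, 0, 0], [0, 0, 0]],
  ],
)

```text
t: 13.98
tool_pos: [0.5893, 0.1645, 0.1322]
tool_rot: [3.132, -0.248, -0.0]
contact_force: [-0.4, -0.3, -5.0]
opening: 0.0533
grip_force: 54.3
```

>>> play_rows(
  series=[
    [0, [0, 0, 0.02], [0, 0, 0]],
    [0, [0, 0, 0.02], [0, 0, 0]],
    [0, [0, 0, 0], [0, 0, 0]],
  ],
)

```text
t: 14.35
tool_pos: [0.5893, 0.1645, 0.1301]
tool_rot: [3.132, -0.248, -0.001]
contact_force: [1.3, 0.8, -4.1]
opening: 0.0534
grip_force: 54.3
```

>>> play_rows(
  series=[
    [0, [0, 0, 0.02], [0, 0, 0]],
    [0, [0, 0, 0.02], [0, 0, 0]],
    [0, [0, 0, 0], [0, 0, 0]],
  ],
)

```text
t: 14.72
tool_pos: [0.5893, 0.1645, 0.1281]
tool_rot: [3.132, -0.248, -0.0]
contact_force: [-0.5, 0.3, -4.0]
opening: 0.0534
grip_force: 54.3
```

>>> play_rows(
  series=[
    [0, [0, 0, 0.01], [0, 0, 0]],
    [0, [0, 0, 0.01], [0, 0, 0]],
    [0, [0, 0, 0], [0, 0, 0]],
  ],
)

```text
t: 15.1
tool_pos: [0.5895, 0.1646, 0.1276]
tool_rot: [-3.132, 0.248, -0.0]
contact_force: [-0.8, 0.1, -2.7]
opening: 0.0531
grip_force: 54.4
```

>>> play_rows(
  series=[
    [0, [0, 0, 0.008], [0, 0, 0]],
    [0, [0, 0, 0], [0, 0, 0]],
  ],
)

```text
t: 15.35
tool_pos: [0.5896, 0.1646, 0.1276]
tool_rot: [-3.132, 0.248, -0.001]
contact_force: [-2.3, 0.4, -0.3]
opening: 0.0534
grip_force: 54.6
```

Home: the TCP has stopped at 0.1276, where 0.1275 was expected for a seated chuck. Releasing now.

>>> play_rows(
  series=[
    [0.7, [0, 0, 0], [0, 0, 0]],
    [0.8, [0, 0, 0], [0, 0, 0]],
    [1, [0, 0, 0], [0, 0, 0]],
    [1, [0, 0, 0], [0, 0, 0]],
    [1, [0, 0, 0], [0, 0, 0]],
    [1, [0, 0, 0], [0, 0, 0]],
  ],
)

```text
t: 16.1
tool_pos: [0.5894, 0.1645, 0.1269]
tool_rot: [3.132, -0.248, 0.0]
contact_force: [0.3, 0.0, -0.9]
opening: 0.0856
grip_force: 0.0
```

>>> play_rows(
  series=[
    [1, [0, 0, -0.2], [0, 0, 0]],
    [1, [0, 0, -0.5], [0, 0, 0]],
    [1, [0, 0, -0.9], [0, 0, 0]],
    [1, [0, 0, -0.9], [0, 0, 0]],
    [1, [0, 0, -0.5], [0, 0, 0]],
    [1, [0, 0, 0], [0, 0, 0]],
    [1, [0, 0, 0], [0, 0, 0]],
    [1, [0, 0, 0], [0, 0, 0]],
  ],
)

```text
t: 17.1
tool_pos: [0.5885, 0.1644, 0.2745]
tool_rot: [3.131, -0.248, -0.006]
contact_force: [0.6, 0.1, -0.1]
opening: 0.0854
grip_force: 0.0
```

```bash
python3 -c "
from h import *
wrist('w6')
from station import imaging
i=imaging.get_image('scene')['color'][190:310,215:375]
w=cv2.imread('pics/w6.png')
cv2.imwrite('pics/f.png',np.hstack([cv2.resize(w,(400,300)),cv2.resize(i,(400,300),interpolation=cv2.INTER_CUBIC)]))"
```

```text
t 17.1 pos [0.5885 0.1644 0.2745] yaw -9.07 F [ 0.6  0.1 -0.1] hand_eye [ 0.075  0.    -0.143] z [-3.6e-03 -5.0e-04 -1.0e+00]
```

View pics/f.png

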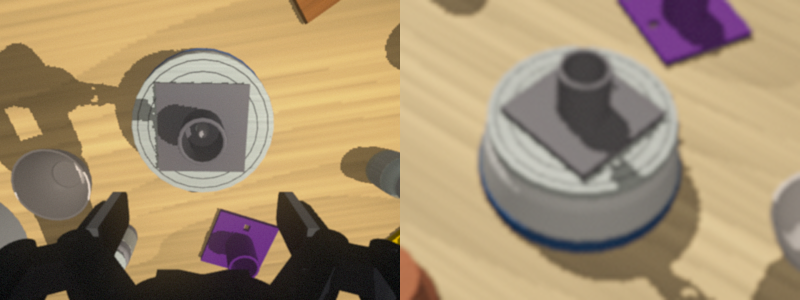

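The chuck lies flat and centred on the wheel head at (200,127) in the left half, the shaft tip shows in the neck at (202,132), and the gripper is clear of it.

```bash
python3 -c "
from station import ctrl
print(ctrl.finish_job())"
```

```text
the job is handed in; nothing more can be done
None
```

The grey chuck is on the wheel head, over the shaft with the pin in its slot, flat and released; it went home with no searching turn needed, and I handed the job in at about 17 s (the hand-in returned no verdict).

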